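# Screw the cover back on a disc tub

### The arm

A 6-joint arm with a two-finger parallel gripper is mounted at the origin on the work surface. World frame = base frame: x ahead of the robot, y to its left, z up, the work surface at z = 0. Lengths are in m, angles in rad, forces in N, time in s.
With the tool pointing down it reaches from about 0.275 to 0.75 m from the base axis. Payload 10.2 kg.
Tool frame: the origin (TCP) lies at the very end of the fingers, on their centre line; the grasp point (between the pads) lies 19 mm behind it; z points along the fingers, y is the direction in which the jaws open and shut (so a half turn about z gives the same grasp; the last joint's range is limited). The gripper opens to 85 mm and grips with 20 to 120 N. Pads are 22 mm wide; open, the fingers measure 114 mm over their backs; the gripper's body (76 mm by 85 mm) begins 54 mm behind the grasp point. The pads swing forward as they close: fully open they stand 13 mm farther back than shut.
Start: joints at [-1.349, 0.313, 1.498, -0, 1.331, -0.223], TCP at [0.226, -0.474, 0.231] pointing down, gripper open.
Joint ranges: [-2.94, 2.94], [-0.97, 2.17], [0.19, 2.56], [-1.23, 4.37], [0.02, 3.11], [-2.88, 2.88]. Speed limits (rad/s): [2.39, 2.39, 3.01, 3.14, 3.14, 3.14].

### API

Orientations are given as a rotation vector (axis times angle).
In Python, from rig import * gives the robot as it stands. The module is installed in compiled form; this text tells all that it offers.
- The arm moves only by the shell command python3 -m creep 'ROWS' [OPENING] [FORCE]. ROWS is JSON, a list of rows, each a list of 2 entries, a list of its own where there are three numbers: the shift along the world's x, y, z in cm, then the turn, a rotation vector about the world's x, y, z in degrees. In form: [[[x, y, z], [wx, wy, wz]], ...]. A call has 1 to 5 rows; each row shifts and turns the pose as measured when the row begins; what a row does not reach is not made up. A row lasts 1/8 s, in which the tool goes at most 62.5 mm and 10.7 degrees, less where a joint would pass 70% of its speed; a pose out of reach is approached as far as the arm can. A call with a gripper value outside its range is refused whole. OPENING is the opening, from 0 (shut) to 1 (fully open), set as the call begins (- or left out, the last holds). The fingers move at their own pace and stop on an object; FORCE is the grip in N (left out, the last holds). Time passes only in rows, so rows that do not move let the fingers close. It gives the time, the measured TCP pose, the force and the opening at its end, in the units of the state.
- read_state(): the state, without advancing time (a new reading comes with each control period).
- grab_frame(name): name is "scene" or "top" or "wrist"; returns a dict with "frame" (480x640x3 uint8, blue, green, red), "mtx" (3x3 intrinsics, pixels), "T" (4x4, takes a point from camera to world coordinates). Camera axes: x right, y up, looking along -z (the intrinsics and any distortion apply to the point x, -y, -z); pixel columns grow to the right and rows downward; lengths in m; the calibration is good to about 2 mm. A picture is of the moment at which its call begins. There is no depth.
- hand_in(): hands the job in, once; it reports no verdict.
The state is a dict: "time_s": time; "joint_pos": joint angles; "joint_velocities": joint speeds; "joint_torque": joint torques, N m; "tcp_pos": TCP position; "tcp_rot": TCP orientation; "force": force on the tool from outside, world axes, zero at the start; "moment": the same for the moment, N m; "opening": finger opening in m.
Only numpy, scipy, OpenCV 4.12 (cv2) and the standard library are available. Lean on these libraries where they do the work, as an engineer would, in place of code of your own. Each camera call takes 0.05 s, during which the arm holds its last target.

### The job

Put the clear cover back on the disc tub to keep the dust off: set it level over the discs on top of the thread, turn it backward (anticlockwise seen from above) until you feel it drop into the thread starts, then screw it forward (clockwise) until it is fully home, and let go. Be gentle: do not press hard, do not let it tip on the thread and do not force it when it catches, as the plastic cracks. Leave the router, the bare hard drive and the can where they are.

Things in the scene. Friction and masses are not known exactly. Their poses are not given: they have to be found in the camera images.
- knob (a point): Grip point on the loose clear cover (160 g), which stands open end down on the desk: a grey square knob 28 x 28 mm, 38 mm tall, on the centre of the grey top. The point is on the cover's axis, 98 mm above its lower edge, 23 mm above the top face, 15 mm below the knob's top. z: cover's axis, up; x, y: normal to the knob's four sides.
- cover_rim (a point): Centre of the cover's lower edge; axes as the knob's. Wall 139 mm outside, 133 mm inside diameter; lowest 7 mm flared to 144 outside, 139 inside; top face 75 mm up. Inside are four lugs, one every 90 degrees, 12 degrees wide, reaching in to radius 62 mm, undersides 7 mm above the lower edge, 5 mm tall.
- tub_seat (a point): On the axis of the fixed black disc tub, at the top face of its flange (154 mm wide, 8 mm thick), where the cover's lower edge sits when fully home; z up. Inside the neck lie discs (120 mm) and a thin spindle 58 mm high. More than 70 N between cover and tub cracks the plastic.
- neck_top (a point): On the tub's axis, 28 mm above tub_seat: level top of the neck (radius 60.5 to 64.7 mm). A cover on it rides with its lower edge 21 mm above tub_seat. Neck angle is hidden, differs each time, unrelated to this frame's x, y. Each of 4 level stretches has at its clockwise end a tooth 8 degrees wide, 5 mm higher: clockwise, the cover catches hard on it; landed on teeth it rides at 26 mm.
- thread_start (a point): On the tub's axis, 8 mm above tub_seat: where the lower edge is after the drop. Riding on top, turn anticlockwise, at most 90 degrees: 4 openings 24 degrees wide let the lugs drop 13 mm; past them the teeth stop it. Then clockwise: up to 6 level degrees, then 8 mm down over 60 degrees, hard stop 70 from the tooth. About 1.5 mm vertical play; it jams if not lowered while turned.
- tub: The tub; origin at the centre of its underside on the desk, z up.
- cover: The cover; origin at the centre of its lower edge, z up.
- router: Grey flat box 90 x 150 x 32 mm at the far side of the desk, loose; origin at the centre of its underside. Leave alone.
- drive: Bare metal hard drive 102 x 147 x 24 mm at the far side of the desk, loose; origin at the centre of its underside. Leave alone.
- can: Plain closed metal can 66 mm wide, 100 mm high, loose, upright, at the right of the work area; origin at the centre of its underside. Leave alone.
Not all that is in view belongs to the job. There is more than one size of the cover; the job needs the largest.

How it is judged:
On the way:
1. the cover, level and centred over the tub, has dropped into the thread starts but is not yet screwed down (z of cover_rim in the frame of tub_seat between 0.003 and 0.0105 m and horizontal distance between cover_rim and tub_seat below 0.004 m and angle between cover's own z axis and vertical below 0.06 rad), for 0.1 s.
At the end, for the whole second after the job is handed in: the cover is screwed fully home: its lower edge within 1.2 mm of the flange's top face, centred within 4 mm, level within 0.03 rad, at rest and released (z of cover_rim in the frame of tub_seat between -0.002 and 0.0012 m and horizontal distance between cover_rim and tub_seat below 0.004 m and angle between cover's own z axis and vertical below 0.03 rad and linear speed of cover below 0.01 m/s and contact force between cover and the fingers below 0.1 N); the robot touches nothing.
It fails at once if more than 70 N between the cover and the tub (pressed, jammed or cross-threaded) (contact force between cover and tub above 70 N).
It fails at once if the cover tips by more than 0.12 rad over the tub (horizontal distance between cover_rim and tub_seat below 0.03 m and z of cover_rim in the frame of tub_seat below 0.035 m and angle between cover's own z axis and vertical above 0.12 rad).
It fails at once if the router, the hard drive or the can is moved by more than 20 mm (distance of any of router, drive, can from where it was at the start of the episode above 0.02 m).
It also fails if it takes over 72 s, if anything falls off the work surface, if the arm or the gripper's body presses on something with over 40 N, if the wrist force passes 120 N, or if a joint passes its speed limit or range.

## Working session

There is one attempt and no reset: what is moved stays moved. The work goes in short steps, Python scripts to look and compute and a shell command to move; the robot and the scene stay as the last step left them, time stands still between calls to the robot, and variables do not carry over. Pictures are saved under pics/ and viewed, and the job is handed in when it is done.

```bash
mkdir -p pics; ls; python3 - <<'E'
from rig import *
import cv2
print(read_state())
for n in ["scene","top","wrist"]:
    f=grab_frame(n); cv2.imwrite(f"pics/{n}0.png",f["frame"]); print(n,f["mtx"].round(1).tolist(),f["T"].round(4).tolist(),[k for k in f])
E
```

```text
pics
{'time_s': 0.0, 'joint_pos': array([-1.34938088e+00,  3.13444443e-01,  1.49846514e+00, -1.22185049e-05,
        1.33097600e+00, -2.23439073e-01]), 'joint_velocities': array([ 0.00011477, -0.00232333,  0.00088562,  0.00107485,  0.00051873,
       -0.00140769]), 'joint_torque': array([-1.60467716e-04, -4.12263429e+01, -2.59737843e+01, -2.86165568e-04,
        4.12223657e-03, -2.25379033e-06]), 'tcp_pos': array([ 0.22583004, -0.4736563 ,  0.23072735]), 'tcp_rot': array([-3.06293703e+00, -6.92747461e-01,  1.65788001e-05]), 'force': array([-0.29586085, -0.55550445, -0.00340293]), 'moment': array([-0.02638038,  0.02442175, -0.03217067]), 'opening': 0.08582932143508634}
scene [[531.1, 0.0, 324.6], [0.0, 531.1, 236.6], [0.0, 0.0, 1.0]] [[0.2283, -0.5082, 0.8304, 1.5417], [0.9736, 0.1155, -0.197, -0.2582], [0.0043, 0.8535, 0.5212, 0.7252], [0.0, 0.0, 0.0, 1.0]] ['frame', 'mtx', 'T']
top [[444.3, 0.0, 315.7], [0.0, 444.3, 238.5], [0.0, 0.0, 1.0]] [[0.0126, 0.9883, -0.1517, 0.4093], [-0.9997, 0.0159, 0.0205, -0.0221], [0.0227, 0.1514, 0.9882, 0.9693], [0.0, 0.0, 0.0, 1.0]] ['frame', 'mtx', 'T']
wrist [[412.1, 0.0, 320.8], [0.0, 412.1, 247.2], [0.0, 0.0, 1.0]] [[0.4305, 0.869, 0.244, 0.2866], [-0.9026, 0.4146, 0.116, -0.4444], [-0.0004, -0.2702, 0.9628, 0.3742], [0.0, 0.0, 0.0, 1.0]] ['frame', 'mtx', 'T']
```

View pics/scene0.png

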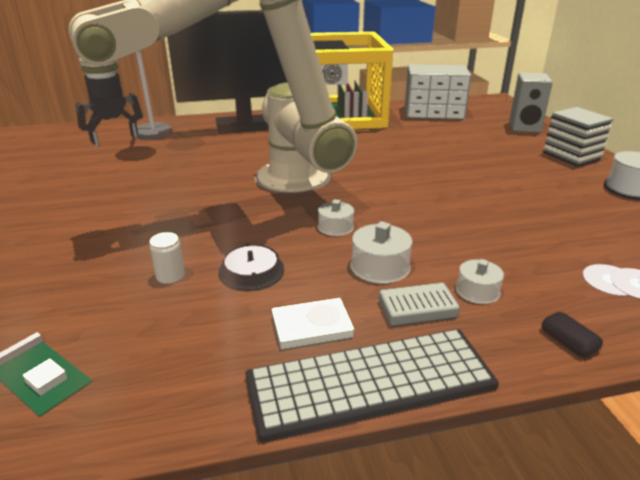

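View pics/top0.png

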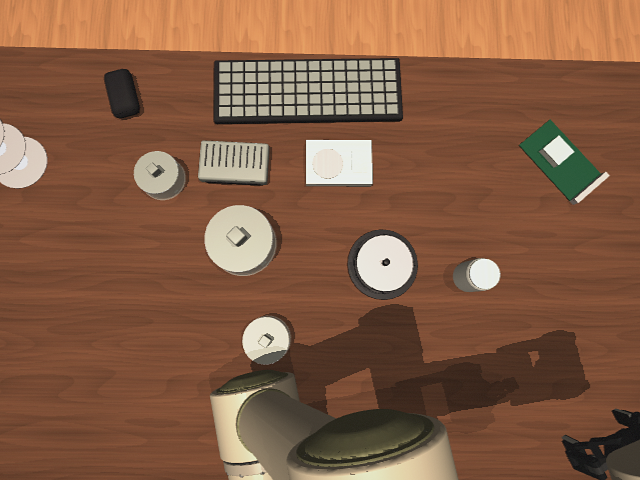

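View pics/wrist0.png

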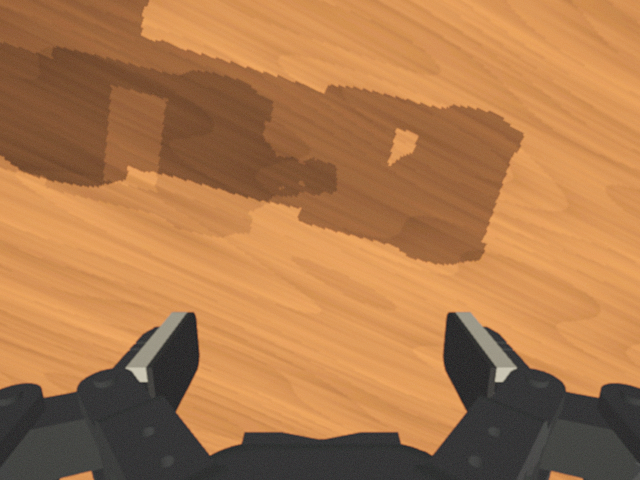

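```bash
cat > h.py <<'E'
import numpy as np, cv2
from rig import *
def ray(f,u,v):
    K=f["mtx"];T=f["T"]
    d=np.array([(u-K[0,2])/K[0,0],-(v-K[1,2])/K[1,1],-1.0])
    return T[:3,3],T[:3,:3]@d
def onz(f,u,v,z):
    o,d=ray(f,u,v); return o+d*(z-o[2])/d[2]
def proj(f,p):
    q=f["T"][:3,:3].T@(np.asarray(p)-f["T"][:3,3]); K=f["mtx"]
    return K[0,0]*q[0]/-q[2]+K[0,2], K[1,1]*(-q[1])/-q[2]+K[1,2]
E
python3 - <<'E'
from h import *
t=cv2.imread('pics/top0.png'); s=cv2.imread('pics/scene0.png')
a=cv2.resize(t[195:315,190:430],None,fx=3.3,fy=3.3,interpolation=cv2.INTER_CUBIC)
cv2.imwrite('pics/c1.png',a)
b=cv2.resize(s[190:310,210:430],None,fx=3.5,fy=3.5,interpolation=cv2.INTER_CUBIC)
cv2.imwrite('pics/c2.png',b)
E
```

```text
(no output)
```

View pics/c1.png

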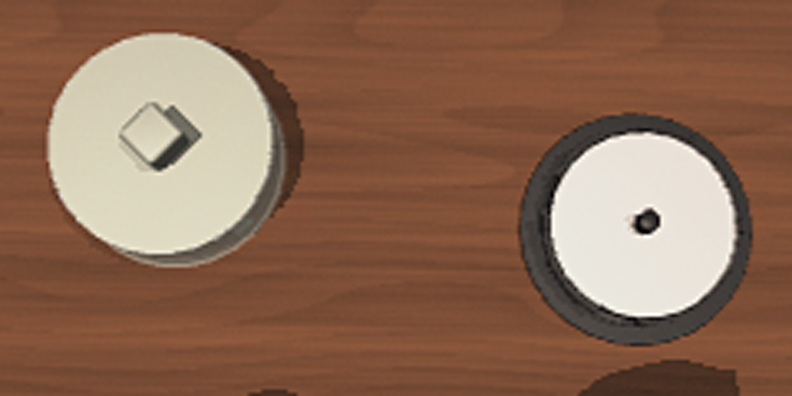

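View pics/c2.png

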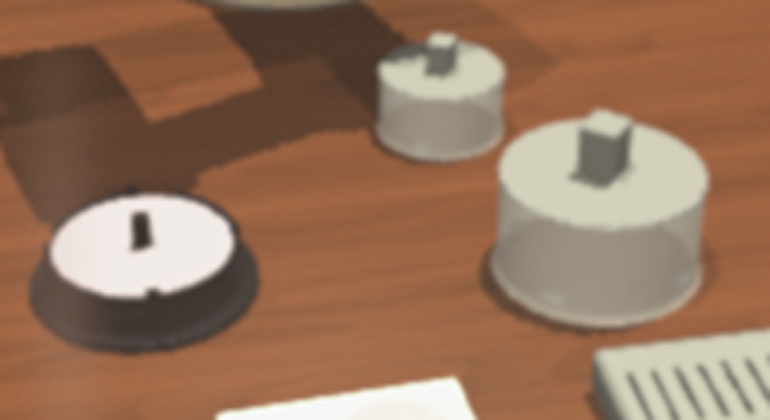

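Covers in the top view: A at (240,240), the largest; B at (158,175) and C at (267,340), both small. I choose A, and the crop shows it with its square knob. The tub is at (383,263). Next I measure both.

```bash
python3 - <<'E'
from h import *
t=grab_frame("top"); im=t["frame"]
g=im.astype(int)
def circ(P):
    P=np.asarray(P); A=np.c_[2*P[:,:2],np.ones(len(P))]; r=np.linalg.lstsq(A,(P[:,:2]**2).sum(1),rcond=None)[0]
    return r[:2],np.sqrt(r[2]+r[:2]@r[:2])
hsv=cv2.cvtColor(im,cv2.COLOR_BGR2HSV)
m=((g[:,:,0]>140)).astype(np.uint8)
def blob(m,u,v,r=60):
    w=np.zeros_like(m); w[v-r:v+r,u-r:u+r]=m[v-r:v+r,u-r:u+r]
    c=max(cv2.findContours(w,cv2.RETR_EXTERNAL,cv2.CHAIN_APPROX_NONE)[0],key=cv2.contourArea)
    return cv2.convexHull(c)[:,0], c[:,0]
for (u,v,z) in [(240,240,.075),(158,175,.05),(267,340,.05)]:
    h,c=blob(m,u,v,40); print((u,v),circ([onz(t,x,y,z) for x,y in h]))
# disc white
h,c=blob(m,383,263,50)
for z in (.03,.035,.04): print('disc',z,circ([onz(t,x,y,z) for x,y in h]))
# tub dark: low saturation dark
d=((g.max(2)<110)&(g[:,:,2]-g[:,:,0]<25)|(m>0)).astype(np.uint8)
cv2.imwrite('pics/d.png',d[180:340,300:470]*255)
h,c=blob(d,383,263,50)
for z in (0.,.008,.012,.02): print('tub',z,circ([onz(t,x,y,z) for x,y in h]),cv2.minEnclosingCircle(h))
# knob top crop
cv2.imwrite('pics/k.png',cv2.resize(im[215:260,210:265],None,fx=14,fy=13,interpolation=cv2.INTER_CUBIC))
for p in [(0.5,0,0.113)]: pass
E
```

```text
(240, 240) (array([0.54563857, 0.11696303]), np.float64(0.06841837059011381))
(158, 175) (array([0.68833873, 0.3011281 ]), np.float64(0.046270501260640536))
(267, 340) (array([0.34149048, 0.05815278]), np.float64(0.04649515177837526))
disc 0.03 (array([ 0.50418164, -0.18879873]), np.float64(0.05938879581953115))
disc 0.035 (array([ 0.50367681, -0.18791139]), np.float64(0.05907266794248892))
disc 0.04 (array([ 0.50317198, -0.18702406]), np.float64(0.05875654006544288))
tub 0.0 (array([ 0.5043928, -0.1890101]), np.float64(0.0767338259756271)) ((382.14678955078125, 264.2091064453125), 35.25545883178711)
tub 0.008 (array([ 0.50360833, -0.18763256]), np.float64(0.076100523115158)) ((382.14678955078125, 264.2091064453125), 35.25545883178711)
tub 0.012 (array([ 0.50321609, -0.18694379]), np.float64(0.07578387168492534)) ((382.14678955078125, 264.2091064453125), 35.25545883178711)
tub 0.02 (array([ 0.50243163, -0.18556625]), np.float64(0.07515056882445685)) ((382.14678955078125, 264.2091064453125), 35.25545883178711)
```

View pics/k.png

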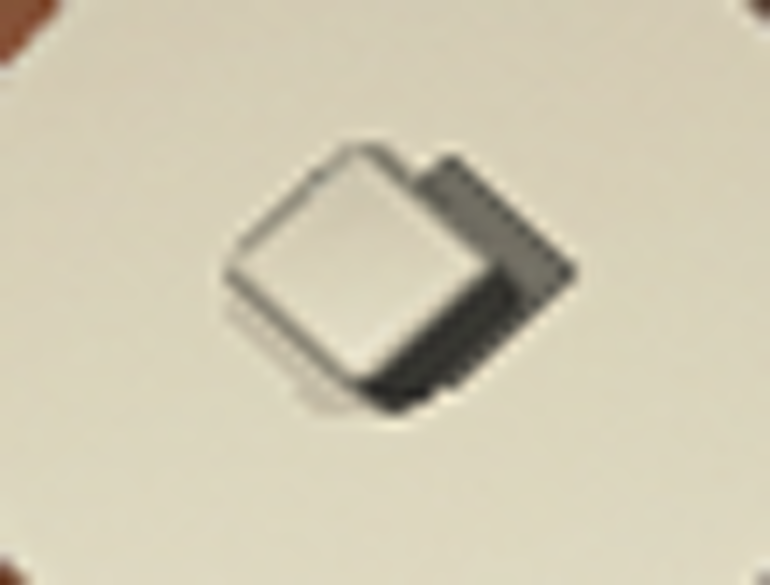

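View pics/d.png

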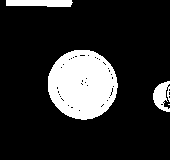

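```bash
python3 - <<'E'
from h import *
t=grab_frame("top")
c=[(210+x/14,215+y/13) for x,y in [(230,270),(355,145),(500,268),(355,380)]]
P=np.array([onz(t,u,v,.113)[:2] for u,v in c]); print(P.round(4).tolist(),P.mean(0))
for i in range(4):
    d=P[(i+1)%4]-P[i]; print(np.linalg.norm(d),np.degrees(np.arctan2(d[1],d[0])))
print(read_state()['tcp_pos'])
E
```

```text
[[0.5433, 0.1337], [0.5626, 0.1172], [0.5443, 0.0964], [0.527, 0.1158]] [0.54430887 0.11575895]
0.025376960953870778 -40.62487668132844
0.02774718527230291 -131.41050603067626
0.0259388899641345 131.61801589180516
0.024253754258106674 47.709389560737854
[ 0.22587304 -0.47380767  0.23103507]
```

```bash
python3 -m creep '[[[2.9,5.4,0.5],[0,0,4]],[[2.9,5.4,0.5],[0,0,4]],[[2.9,5.4,0.5],[0,0,4]],[[2.9,5.4,0],[0,0,4]],[[2.9,5.4,0],[0,0,4]]]' 1; python3 -m creep '[[[2.9,5.4,0],[0,0,1]],[[2.9,5.4,0],[0,0,0]],[[2.9,5.4,0],[0,0,0]],[[2.9,5.4,0],[0,0,0]],[[0,0,0],[0,0,0]]]'
```

```text
time_s: 0.88
tcp_pos: [0.3714, -0.1994, 0.2455]
tcp_rot: [-2.894, -1.22, -0.001]
force: [1.0, 0.1, 0.4]
opening: 0.0852
time_s: 1.5
tcp_pos: [0.4891, 0.025, 0.2458]
tcp_rot: [2.88, 1.254, 0.003]
force: [-0.1, -1.2, 1.0]
opening: 0.0854
```

```bash
python3 -m creep '[[[2.4,4.0,0],[0,0,0]],[[2.0,4.0,0],[0,0,0]],[[0,0,0],[0,0,0]]]';  python3 - <<'E'
from h import *
f=grab_frame("wrist"); cv2.imwrite('pics/w1.png',f["frame"])
s=read_state(); print(s['tcp_pos'],s['joint_pos'].round(3)); from scipy.spatial.transform import Rotation as R
print(R.from_rotvec(s['tcp_rot']).as_matrix().round(3)); print(f["T"].round(3).tolist())
E
```

```text
time_s: 1.88
tcp_pos: [0.534, 0.1053, 0.2456]
tcp_rot: [2.88, 1.251, 0.001]
force: [-0.7, -0.9, 0.1]
opening: 0.0855
[0.53361148 0.10411223 0.24562882] [-2.200e-02  3.440e-01  1.417e+00 -1.000e-03  1.379e+00  7.300e-01]
[[ 0.683  0.73   0.001]
 [ 0.73  -0.683 -0.001]
 [-0.     0.002 -1.   ]]
[[0.731, 0.657, 0.183, 0.58], [-0.682, 0.704, 0.199, 0.155], [0.001, -0.27, 0.963, 0.389], [0.0, 0.0, 0.0, 1.0]]
```

View pics/w1.png

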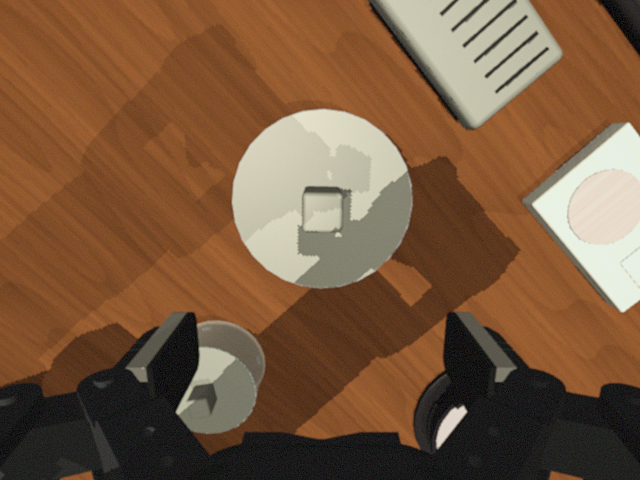

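```bash
python3 - <<'E'
from h import *
f=grab_frame("wrist"); im=f["frame"]; g=im.astype(int)
m=((g[:,:,2]-g[:,:,0]<45)&(g.max(2)>85)).astype(np.uint8); w=np.zeros_like(m); w[90:300,220:425]=m[90:300,220:425]
c=max(cv2.findContours(w,cv2.RETR_EXTERNAL,cv2.CHAIN_APPROX_NONE)[0],key=cv2.contourArea)[:,0]
P=np.array([onz(f,x,y,.075)[:2] for x,y in cv2.convexHull(c)[:,0]])
A=np.c_[2*P,np.ones(len(P))]; r=np.linalg.lstsq(A,(P**2).sum(1),rcond=None)[0]; print(r[:2],np.sqrt(r[2]+r[:2]@r[:2]),len(P))
cv2.imwrite('pics/w1k.png',cv2.resize(im[175:265,280:370],None,fx=6,fy=6,interpolation=cv2.INTER_CUBIC))
E
```

```text
[0.5442125  0.11522691] 0.06956365824018587 55
```

View pics/w1k.png

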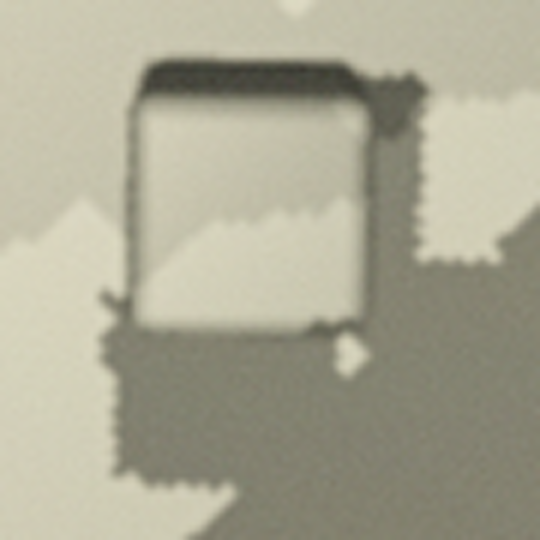

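```bash
python3 - <<'E'
from h import *
f=grab_frame("wrist"); print(onz(f,322,210.5,.113), onz(f,303.5,210.5,.113)-onz(f,340.8,210.5,.113), read_state()['tcp_pos'],read_state()['time_s'])
E
```

```text
[0.54463456 0.11479174 0.113     ] [-0.01847701  0.01733501  0.        ] [0.53337597 0.10311153 0.24598767] 2.025
```

```bash
python3 -m creep '[[[1.1,1.2,-3],[0,0,0]],[[0,0,-5],[0,0,0]],[[0,0,0],[0,0,0]]]';python3 -c "
from h import *
for i in range(3):
    s=read_state();print(s['tcp_pos'],s['tcp_rot'])"
```

```text
time_s: 2.4
tcp_pos: [0.5443, 0.1113, 0.1659]
tcp_rot: [2.884, 1.239, 0.004]
force: [0.6, 0.5, -0.1]
opening: 0.0855
[0.54427564 0.11132158 0.1658812 ] [2.88370068 1.23850078 0.00438157]
[0.54427564 0.11132158 0.1658812 ] [2.88370068 1.23850078 0.00438157]
[0.54427564 0.11132158 0.1658812 ] [2.88370068 1.23850078 0.00438157]
```

```bash
python3 -m creep '[[[0,0.35,-3],[0,0,0]],[[0,0,0],[0,0,0]]]';python3 -m creep '[[[0,0,0],[0,0,0]]]'
```

```text
time_s: 2.65
tcp_pos: [0.5459, 0.1131, 0.1399]
tcp_rot: [2.883, 1.234, 0.012]
force: [0.3, -0.4, 0.9]
opening: 0.0853
time_s: 2.78
tcp_pos: [0.547, 0.1126, 0.1426]
tcp_rot: [2.882, 1.233, 0.018]
force: [0.7, -0.1, 0.0]
opening: 0.0854
```

```bash
cat > st.py <<'E'
from h import *
from scipy.spatial.transform import Rotation as R
s=read_state(); M=R.from_rotvec(s['tcp_rot']).as_matrix()
print('t%.2f'%s['time_s'],'p',(s['tcp_pos']*1000).round(1),'yawY %.2f'%np.degrees(np.arctan2(M[1,1],M[0,1])),'tilt fix deg (wx,wy) %.2f %.2f'%tuple(np.degrees(np.cross(M[:,2],[0,0,-1])[:2])),'F',s['force'].round(1),'M',s['moment'].round(2),'op %.1f'%(s['opening']*1000),'q6 %.2f'%s['joint_pos'][5])
E
for i in 1 2 3 4 ; do python3 -m creep '[[[0,0,0],[0,0,0]]]' >/dev/null; python3 st.py; done; python3 - <<'E'
from h import *
for i in range(6):
    grab_frame("wrist"); s=read_state(); print(s['tcp_pos'].round(4))
E
python3 st.py
```

```text
t2.90 p [547.7 112.3 144.4] yawY -43.70 tilt fix deg (wx,wy) 0.13 0.90 F [0.3 0.2 0. ] M [-0.   -0.01 -0.01] op 85.4 q6 0.76
t3.02 p [548.1 112.2 145.6] yawY -43.70 tilt fix deg (wx,wy) 0.13 1.00 F [-0.   0.5  0.4] M [-0.02 -0.03  0.04] op 85.4 q6 0.76
t3.15 p [548.3 112.2 146. ] yawY -43.70 tilt fix deg (wx,wy) 0.13 1.04 F [-0.  -0.2 -0.2] M [-0.01  0.05  0.01] op 85.4 q6 0.76
t3.27 p [548.3 112.2 146.2] yawY -43.70 tilt fix deg (wx,wy) 0.13 1.05 F [-0.4 -0.6  0.3] M [-0.03 -0.01  0.03] op 85.4 q6 0.76
[0.5483 0.1122 0.1461]
[0.5483 0.1122 0.1461]
[0.5482 0.1122 0.146 ]
[0.5482 0.1122 0.146 ]
[0.5482 0.1122 0.1459]
[0.5482 0.1122 0.1459]
t3.58 p [548.2 112.2 145.9] yawY -43.70 tilt fix deg (wx,wy) 0.13 1.03 F [ 1.   0.2 -0.6] M [0.04 0.06 0.  ] op 85.5 q6 0.76
```

```bash
python3 -m creep '[[[-0.37,0.28,-1],[0,0,0.7]],[[0,0,-1],[0,1,0]],[[0,0,0],[0,0,0]],[[0,0,0],[0,0,0]],[[0,0,0],[0,0,0]]]' >/dev/null; python3 st.py
```

```text
t4.20 p [544.  115.2 123.9] yawY -42.94 tilt fix deg (wx,wy) 0.12 -0.11 F [-0.4  0.4  1. ] M [-0.01 -0.03  0.  ] op 85.7 q6 0.75
```

```bash
python3 -m creep '[[[0,0,-1.5],[0,0,0]],[[0,0,-1.5],[0,0,0]],[[0,0,-0.7],[0,0,0]],[[0,0,0],[0,0,0]],[[0,0,0],[0,0,0]]]' >/dev/null; python3 st.py;python3 -m creep '[[[0,0,0],[0,0,0]],[[0,0,0],[0,0,0]]]' >/dev/null; python3 st.py
```

```text
t4.83 p [543.7 115.2  83.9] yawY -42.95 tilt fix deg (wx,wy) 0.12 -0.15 F [-0.   0.1  0.3] M [ 0.01 -0.02  0.02] op 85.5 q6 0.75
t5.08 p [544.1 115.2  84.5] yawY -42.94 tilt fix deg (wx,wy) 0.12 -0.08 F [0.2 0.  0.9] M [-0.03  0.03  0.04] op 85.3 q6 0.75
```

```bash
python3 - <<'E'
from h import *
f=grab_frame("wrist"); cv2.imwrite('pics/w2.png',f["frame"])
E
```

```text
(no output)
```

View pics/w2.png

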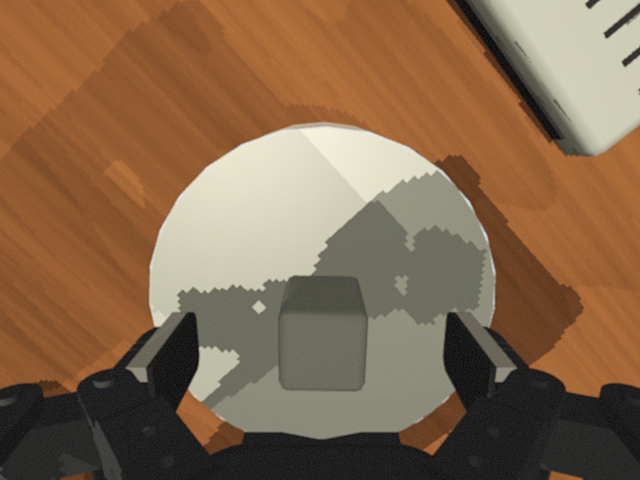

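The knob is square to the jaws and centred between the pads (knob 323, pads 195/447). Lowering slightly, then closing.

```bash
python3 -m creep '[[[0,0,-0.4],[0,0,0]],[[0,0,0],[0,0,0]]]' >/dev/null; python3 st.py;python3 -m creep '[[[0,0,0],[0,0,0]],[[0,0,0],[0,0,0]],[[0,0,0],[0,0,0]],[[0,0,0],[0,0,0]]]' 0 50 >/dev/null; python3 st.py; python3 -m creep '[[[0,0,0],[0,0,0]],[[0,0,0],[0,0,0]]]' >/dev/null; python3 st.py
```

```text
t5.38 p [544.1 115.2  80.4] yawY -42.94 tilt fix deg (wx,wy) 0.12 -0.06 F [-0.3  0.1 -0.6] M [0.03 0.   0.01] op 85.3 q6 0.75
t5.88 p [544.2 115.2  80.5] yawY -42.94 tilt fix deg (wx,wy) 0.12 -0.05 F [ 0.2 -0.7  0.6] M [-0.01  0.03  0.05] op 27.1 q6 0.75
t6.12 p [544.2 115.2  80.5] yawY -42.93 tilt fix deg (wx,wy) 0.12 -0.05 F [-0.1 -0.5  0.4] M [0.06 0.03 0.06] op 27.4 q6 0.75
```

```bash
python3 -m creep '[[[0,0,2],[0,0,0]],[[0,0,3],[0,0,0]],[[0,0,4],[0,0,0]],[[-1.2,-4,4],[0,0,0]],[[-1.3,-4,4],[0,0,0]]]' >/dev/null; python3 st.py; python3 -m creep '[[[-1.3,-4,3],[0,0,0]],[[-1.3,-4,3],[0,0,0]],[[-1.3,-4,1],[0,0,0]],[[-1.3,-4,0],[0,0,0]],[[-1.3,-4,0],[0,0,0]]]' >/dev/null; python3 st.py;
```

```text
t6.75 p [516.1  35.3 250.9] yawY -42.73 tilt fix deg (wx,wy) 0.10 -0.59 F [ 1.  -0.7 -1.5] M [-0.07 -0.04  0.02] op 27.3 q6 0.59
t7.38 p [ 448.3 -170.7  325.6] yawY -42.69 tilt fix deg (wx,wy) 0.21 -0.32 F [ 0.6 -0.3 -0.8] M [ 0.03 -0.02 -0.04] op 27.5 q6 0.14
```

```bash
python3 -m creep '[[[-1.3,-4,0],[0,0,0]],[[-1.3,-4,0],[0,0,0]],[[-0.5,-1.5,0],[0,0,0]],[[0,0,0],[0,0,0]],[[0,0,0],[0,0,0]]]' >/dev/null; python3 st.py;  python3 - <<'E'
from h import *
for n in ["wrist","top"]:
    f=grab_frame(n); cv2.imwrite(f'pics/{n}3.png',f["frame"]); np.savez(f'{n}3.npz',**f)
E
python3 st.py
```

```text
t8.00 p [ 415.4 -268.9  324.6] yawY -42.85 tilt fix deg (wx,wy) 0.08 -0.38 F [ 0.   0.1 -1. ] M [-0.04 -0.07  0.03] op 27.6 q6 -0.06
t8.10 p [ 415.4 -268.8  324.6] yawY -42.82 tilt fix deg (wx,wy) 0.10 -0.39 F [ 0.2  0.7 -1.6] M [-0.01  0.02 -0.01] op 27.2 q6 -0.06
```

View pics/wrist3.png

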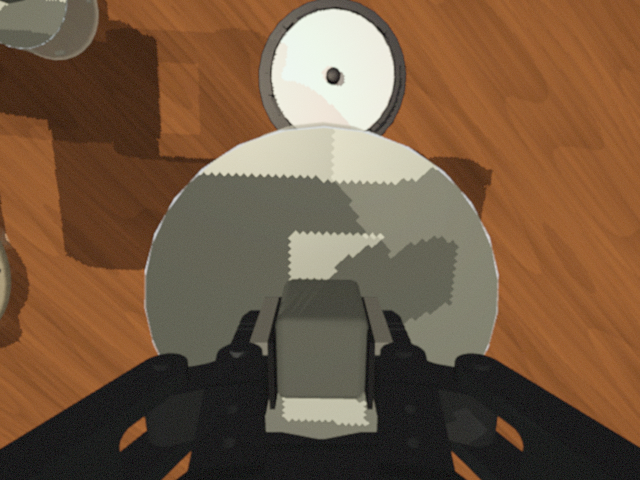

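```bash
python3 - <<'E'
from h import *
from scipy.optimize import least_squares
f=dict(np.load('wrist3.npz')); im=f["frame"]; g=im.astype(int)
m=((g[:,:,0]>120)|(g[:,:,2]-g[:,:,0]<26)).astype(np.uint8); w=np.zeros_like(m); w[0:128,240:430]=m[0:128,240:430]
n,l=cv2.connectedComponents(w); w=(l==l[75,300]).astype(np.uint8)
cv2.imwrite('pics/m3.png',w[0:140,230:440]*255)
def circ(pts,z):
    P=np.array([onz(f,x,y,z)[:2] for x,y in pts])
    def fun(q): return np.hypot(P[:,0]-q[0],P[:,1]-q[1])-q[2]
    s=least_squares(fun,[*P.mean(0),.07],loss='soft_l1',f_scale=.0005)
    return s.x.round(4),np.abs(s.fun).max().round(4),np.std(s.fun).round(5)
c=max(cv2.findContours(w,cv2.RETR_EXTERNAL,cv2.CHAIN_APPROX_NONE)[0],key=cv2.contourArea)[:,0]
h=cv2.convexHull(c)[:,0]; h=h[(h[:,1]<122)&(h[:,1]>0)]
for z in(0,.008,.016): print(z,len(h),circ(h,z))
# per-row outermost dark boundaries, disc white
wh=((g.min(2)>150)&(w>0)).astype(np.uint8)
c=max(cv2.findContours(wh,cv2.RETR_EXTERNAL,cv2.CHAIN_APPROX_NONE)[0],key=cv2.contourArea)[:,0]
h=cv2.convexHull(c)[:,0]; h=h[(h[:,1]<80)]
for z in(.02,.03,.04): print('disc',z,len(h),circ(h,z))
E
```

```text
0 34 (array([ 0.5024, -0.1891,  0.0772]), np.float64(0.0003), np.float64(0.00015))
0.008 34 (array([ 0.5017, -0.1896,  0.0759]), np.float64(0.0003), np.float64(0.00014))
0.016 34 (array([ 0.501 , -0.1901,  0.0746]), np.float64(0.0003), np.float64(0.00014))
disc 0.02 27 (array([ 0.5033, -0.1885,  0.0617]), np.float64(0.0003), np.float64(0.00011))
disc 0.03 27 (array([ 0.5024, -0.1892,  0.0603]), np.float64(0.0003), np.float64(0.00011))
disc 0.04 27 (array([ 0.5015, -0.1899,  0.0589]), np.float64(0.0003), np.float64(0.00011))
```

View pics/m3.png

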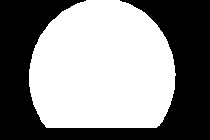

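```bash
python3 -m creep '[[[2.5,2.3,0],[0,-0.35,0]],[[3,2.7,-3],[0,0,0]],[[3,2.7,-4],[0,0,0]],[[0,0,-3],[0,0,0]],[[0,0,-1],[0,0,0]]]' >/dev/null; python3 -m creep '[[[0,0,0],[0,0,0]],[[0,0,0],[0,0,0]]]' >/dev/null; python3 st.py
```

```text
t8.97 p [ 504.7 -185.1  214.9] yawY -42.51 tilt fix deg (wx,wy) 0.28 0.29 F [ 0.3  0.9 -1.6] M [0.02 0.02 0.01] op 27.3 q6 0.17
```

```bash
python3 -m creep '[[[-0.27,-0.44,-1.5],[0.15,0.3,0]],[[0,0,-1.5],[0,0,0]],[[0,0,0],[0,0,0]],[[0,0,0],[0,0,0]]]' >/dev/null; python3 st.py; python3 -m creep '[[[0,0,-1.5],[0,0,0]],[[0,0,-1.0],[0,0,0]],[[0,0,0],[0,0,0]],[[0,0,0],[0,0,0]]]' >/dev/null; python3 st.py;python3 - <<'E'
from h import *
for n in ["scene","top"]:
    f=grab_frame(n); cv2.imwrite(f'pics/{n}4.png',f["frame"]); np.savez(f'{n}4.npz',**f)
s=cv2.imread('pics/scene4.png'); cv2.imwrite('pics/s4.png',cv2.resize(s[170:320,170:350],None,fx=4,fy=4,interpolation=cv2.INTER_CUBIC))
E
```

```text
t9.47 p [ 501.8 -190.7  184. ] yawY -42.60 tilt fix deg (wx,wy) 0.19 0.06 F [-0.3  0.4 -1.9] M [-0.01  0.01  0.01] op 27.3 q6 0.16
t9.97 p [ 501.8 -190.6  157.3] yawY -42.59 tilt fix deg (wx,wy) 0.19 0.07 F [-0.  -0.4 -2.2] M [-0.04 -0.01 -0.  ] op 27.6 q6 0.16
```

View pics/s4.png

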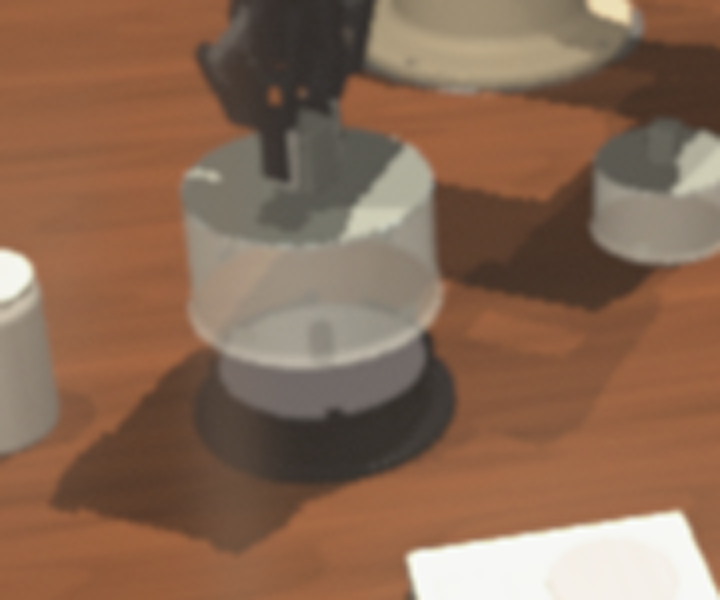

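View pics/top4.png

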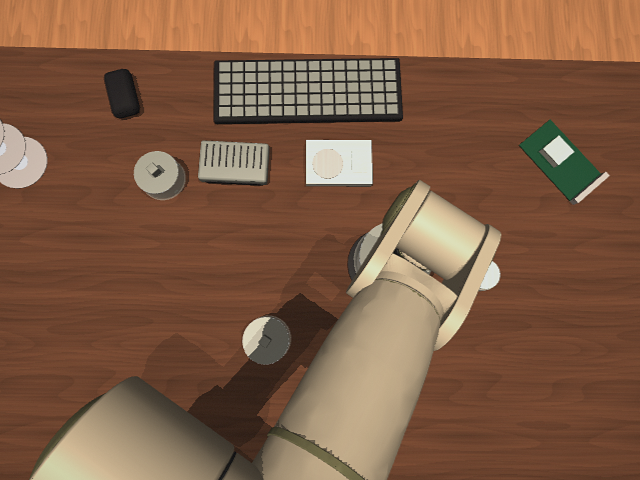

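```bash
python3 - <<'E'
from h import *
f=dict(np.load('scene4.npz'))
for u,v in [(253.4,273.4),(247,243.7),(170+335/4,170+412/4)]:
    p=onz(f,u,v,.038); d=p[:2]-[.502,-.1895]; print(p,np.hypot(*d),np.degrees(np.arctan2(d[1],d[0])))
E
python3 -m creep '[[[0,0.1,-1.5],[0,0.1,0]],[[0,0,-1.0],[0,0,0]],[[0,0,-0.4],[0,0,0]],[[0,0,0],[0,0,0]],[[0,0,0],[0,0,0]]]' >/dev/null; python3 st.py
```

```text
[ 0.56490998 -0.18897275  0.038     ] 0.06291219288682977 0.4801834497560504
[ 0.4374153  -0.18958098  0.038     ] 0.06458475521284522 -179.92815764776037
[ 0.56354822 -0.18803298  0.038     ] 0.0615656996060184 1.3654072666421335
t10.70 p [ 501.8 -189.5  126.3] yawY -42.58 tilt fix deg (wx,wy) 0.19 -0.03 F [ 0.9 -1.  -1.1] M [ 0.04 -0.    0.03] op 27.4 q6 0.17
```

```bash
python3 -m creep '[[[0,0,-0.6],[0,0,0]],[[0,0,-0.2],[0,0,0]],[[0,0,0],[0,0,0]]]' >/dev/null; python3 st.py;python3 -m creep '[[[0,0,-0.2],[0,0,0]],[[0,0,0],[0,0,0]]]' >/dev/null; python3 st.py;python3 -m creep '[[[0,0,-0.2],[0,0,0]],[[0,0,0],[0,0,0]]]' >/dev/null; python3 st.py
```

```text
t11.07 p [ 501.9 -189.6  118.1] yawY -42.58 tilt fix deg (wx,wy) 0.22 0.00 F [-0.1  0.  -0. ] M [-0.    0.03  0.02] op 27.3 q6 0.17
t11.32 p [ 502.  -189.7  116.1] yawY -42.59 tilt fix deg (wx,wy) 0.23 0.01 F [-0.8 -0.1 -0.8] M [0.01 0.   0.02] op 27.5 q6 0.17
t11.57 p [ 502.1 -189.7  114. ] yawY -42.59 tilt fix deg (wx,wy) 0.23 0.02 F [ 0.4  0.1 -0.8] M [-0.04  0.05 -0.06] op 27.1 q6 0.17
```

```bash
for i in 1 2; do python3 -m creep '[[[0,0,-0.15],[0,0,0]],[[0,0,0],[0,0,0]]]' >/dev/null; python3 st.py; done
```

```text
t11.82 p [ 502.1 -189.7  112.4] yawY -42.59 tilt fix deg (wx,wy) 0.23 0.02 F [ 0.7 -0.4 -1.5] M [ 0.03  0.02 -0.  ] op 27.2 q6 0.17
t12.07 p [ 502.1 -189.7  110.8] yawY -42.58 tilt fix deg (wx,wy) 0.23 0.03 F [-0.9  0.1 -1.7] M [-0.01  0.    0.03] op 27.4 q6 0.17
```

```bash
for i in 1 ; do python3 -m creep '[[[0,0,-0.1],[0,0,0]],[[0,0,0],[0,0,0]]]' >/dev/null; python3 st.py; done;  python3 -m creep '[[[0,0,-0.1],[0,0,0]],[[0,0,0],[0,0,0]]]' >/dev/null; python3 st.py
```

```text
t12.32 p [ 502.1 -189.7  109.9] yawY -42.58 tilt fix deg (wx,wy) 0.24 0.04 F [ 0.3 -0.1 -0.7] M [-0.03  0.03  0.03] op 27.7 q6 0.17
t12.57 p [ 502.2 -189.8  109.8] yawY -42.58 tilt fix deg (wx,wy) 0.26 0.05 F [-0.8  0.6 -0.1] M [ 0.2   0.33 -0.02] op 27.2 q6 0.17
```

```bash
python3 -m creep '[[[0,0,-0.05],[0.12,0.1,4]],[[0,0,-0.05],[0,0,4]]]' >/dev/null; python3 st.py;  python3 -m creep '[[[0,0,-0.05],[0,0,4]],[[0,0,-0.05],[0,0,4]]]' >/dev/null; python3 st.py
```

```text
t12.82 p [ 502.7 -189.8  109.6] yawY -34.40 tilt fix deg (wx,wy) 0.14 0.06 F [-0.9  0.6  5.2] M [ 0.21  0.35 -0.24] op 27.1 q6 0.02
t13.07 p [ 503.  -189.6  109.7] yawY -26.19 tilt fix deg (wx,wy) 0.12 0.14 F [-0.8  1.7  5.1] M [ 0.41  0.47 -0.23] op 27.1 q6 -0.12
```

```bash
python3 -m creep '[[[-0.05,0,-0.05],[0,0.15,4]],[[-0.05,0,-0.05],[0,0,4]]]' >/dev/null; python3 st.py;  python3 -m creep '[[[0,0,-0.05],[0,0,4]],[[0,0,-0.05],[0,0,4]]]' >/dev/null; python3 st.py
```

```text
t13.32 p [ 502.3 -189.5  109. ] yawY -17.93 tilt fix deg (wx,wy) 0.12 0.06 F [ 0.3  0.2 -1.3] M [ 0.02  0.05 -0.02] op 27.3 q6 -0.26
t13.57 p [ 502.3 -189.5  107.6] yawY -9.67 tilt fix deg (wx,wy) 0.12 0.09 F [ 0.4 -3.3  1.1] M [-0.62 -0.1  -0.65] op 27.4 q6 -0.41
```

```bash
python3 -m creep '[[[0,0,-0.05],[0,0.1,-4]],[[0,0,-0.1],[0,0,0]]]' >/dev/null; python3 st.py;  python3 -m creep '[[[0,0,-0.2],[0,0,0]],[[0,0,0],[0,0,0]]]' >/dev/null; python3 st.py
```

```text
t13.82 p [ 502.3 -189.6  105.7] yawY -13.69 tilt fix deg (wx,wy) 0.12 -0.02 F [-0.3  0.2 -1.8] M [-0.01  0.02 -0.03] op 27.1 q6 -0.34
t14.07 p [ 502.2 -189.5  103.3] yawY -13.58 tilt fix deg (wx,wy) 0.11 -0.04 F [ 0.3 -0.2 -2. ] M [0.01 0.05 0.05] op 27.4 q6 -0.34
```

```bash
python3 -m creep '[[[0,0,-0.2],[0,0,0]],[[0,0,-0.2],[0,0,0]]]' >/dev/null; python3 st.py;  python3 -m creep '[[[0,0,-0.15],[0,0,0]],[[0,0,0],[0,0,0]]]' >/dev/null; python3 st.py;python3 -m creep '[[[0,0,-0.1],[0,0,0]],[[0,0,0],[0,0,0]]]' >/dev/null; python3 st.py
```

```text
t14.32 p [ 502.2 -189.5   99.1] yawY -13.55 tilt fix deg (wx,wy) 0.11 -0.03 F [-0.5 -1.2 -1.5] M [0.01 0.03 0.  ] op 27.5 q6 -0.34
t14.57 p [ 502.2 -189.5   97.3] yawY -13.54 tilt fix deg (wx,wy) 0.10 -0.04 F [ 0.1  0.3 -1.3] M [-0.02 -0.06 -0.02] op 27.1 q6 -0.34
t14.82 p [ 502.3 -189.5   96.6] yawY -13.54 tilt fix deg (wx,wy) 0.12 -0.02 F [-0.3  0.9  0.8] M [0.04 0.16 0.05] op 27.2 q6 -0.34
```

```bash
python3 -m creep '[[[0,0,-0.02],[0,0,-3]],[[0,0,-0.02],[0,0,-3]]]' >/dev/null; python3 st.py;  python3 -m creep '[[[0,0,-0.05],[0,0,-3]],[[0,0,-0.05],[0,0,-3]]]' >/dev/null; python3 st.py
```

```text
t15.07 p [ 502.4 -189.5   96.3] yawY -19.70 tilt fix deg (wx,wy) 0.13 -0.02 F [ 0.2  0.2 -1.6] M [ 0.    0.01 -0.04] op 27.6 q6 -0.23
t15.32 p [ 502.4 -189.6   95.2] yawY -25.90 tilt fix deg (wx,wy) 0.13 -0.02 F [0.4 0.3 0.5] M [ 0.01 -0.06  0.07] op 27.4 q6 -0.12
```

```bash
python3 -m creep '[[[0,0,-0.05],[0,0,-4]],[[0,0,-0.05],[0,0,-4]]]' >/dev/null; python3 st.py;  python3 -m creep '[[[0,0,-0.055],[0,0,-4]],[[0,0,-0.055],[0,0,-4]]]' >/dev/null; python3 st.py
```

```text
t15.57 p [ 502.5 -189.7   94.2] yawY -34.15 tilt fix deg (wx,wy) 0.14 -0.02 F [-0.   0.4 -0.9] M [-0.    0.03 -0.  ] op 27.3 q6 0.02
t15.82 p [ 502.6 -189.8   93. ] yawY -42.42 tilt fix deg (wx,wy) 0.16 -0.03 F [-0.3  0.4 -0.2] M [-0.03  0.05 -0.  ] op 27.4 q6 0.16
```

```bash
python3 -m creep '[[[-0.03,0.02,-0.055],[0,0,-4]],[[0,0,-0.055],[0,0,-4]]]' >/dev/null; python3 st.py;  python3 -m creep '[[[0,0,-0.055],[0,0,-4]],[[0,0,-0.055],[0,0,-4]]]' >/dev/null; python3 st.py
```

```text
t16.07 p [ 502.3 -189.7   92. ] yawY -50.68 tilt fix deg (wx,wy) 0.18 -0.04 F [-0.1 -1.   0.3] M [-0.04  0.04  0.02] op 27.2 q6 0.31
t16.32 p [ 502.3 -189.9   90.9] yawY -58.94 tilt fix deg (wx,wy) 0.18 -0.07 F [0.3 0.1 0.2] M [-0.01  0.15  0.01] op 27.8 q6 0.45
```

```bash
python3 -m creep '[[[0,0.02,-0.055],[0,0,-4]],[[0,0,-0.055],[0,0,-4]]]' >/dev/null; python3 st.py;  python3 -m creep '[[[0,0,-0.05],[0,0,-3]],[[0,0,-0.05],[0,0,-3]]]' >/dev/null; python3 st.py
```

```text
t16.57 p [ 502.2 -189.8   89.7] yawY -67.20 tilt fix deg (wx,wy) 0.18 -0.11 F [ 0.5 -0.1  0.4] M [0.01 0.1  0.07] op 27.3 q6 0.60
t16.82 p [ 502.1 -189.9   88.9] yawY -73.40 tilt fix deg (wx,wy) 0.19 -0.14 F [-0.5 -0.   0.7] M [0.13 0.23 0.07] op 27.2 q6 0.71
```

```bash
python3 -m creep '[[[0,0,-0.03],[0,0,-2]],[[0,0,-0.02],[0,0,-2]]]' >/dev/null; python3 st.py;  python3 -m creep '[[[0,0,-0.03],[0,0,-2]]]' >/dev/null; python3 st.py;  python3 -m creep '[[[0,0,-0.03],[0,0,-2]]]' >/dev/null; python3 st.py
```

```text
t17.07 p [ 502.  -189.9   88.5] yawY -77.55 tilt fix deg (wx,wy) 0.17 -0.17 F [-1.7  0.   2.7] M [0.34 0.31 0.2 ] op 27.1 q6 0.78
t17.20 p [ 502.  -189.7   88.5] yawY -79.65 tilt fix deg (wx,wy) 0.15 -0.18 F [-2.2  2.4  5.7] M [0.88 0.38 0.54] op 27.5 q6 0.81
t17.32 p [ 501.8 -189.5   88.5] yawY -81.63 tilt fix deg (wx,wy) 0.16 -0.23 F [-3.2  1.5  7.6] M [0.51 0.64 1.5 ] op 27.2 q6 0.85
```

Both the height (88.5 mm) and the rising moment say the stop is reached. Easing off and opening.

```bash
python3 -m creep '[[[0,0,0],[0,0,0]],[[0,0,0],[0,0,0]]]' >/dev/null; python3 st.py;  python3 -m creep '[[[0,0,0],[0,0,0]],[[0,0,0],[0,0,0]],[[0,0,0],[0,0,0]],[[0,0,0],[0,0,0]],[[0,0,0],[0,0,0]]]' 1 >/dev/null; python3 st.py; python3 - <<'E'
from h import *
f=grab_frame("wrist"); cv2.imwrite('pics/w5.png',f["frame"])
E
```

```text
t17.57 p [ 501.7 -189.4   88.6] yawY -81.46 tilt fix deg (wx,wy) 0.22 -0.26 F [-1.1  0.4  2.5] M [0.33 0.24 1.24] op 27.3 q6 0.85
t18.20 p [ 502.2 -189.8   88.3] yawY -81.73 tilt fix deg (wx,wy) 0.19 -0.15 F [ 0.7 -0.3 -1. ] M [ 0.01 -0.01 -0.04] op 85.8 q6 0.85
```

View pics/w5.png

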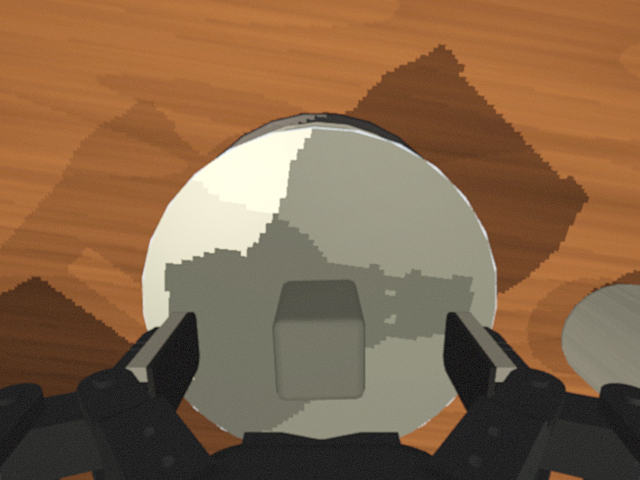

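Released cleanly: the knob sits at x 275–365, clear of both pads. Next I retreat upward and away, then check from outside.

```bash
python3 -m creep '[[[0,0,2],[0,0,0]],[[0,0,3],[0,0,0]],[[0,0,5],[0,0,0]],[[0,0,5],[0,0,0]],[[0,0,3],[0,0,0]]]' >/dev/null; python3 -m creep '[[[-4,4,1],[0,0,0]],[[-4,4,0],[0,0,0]],[[-4,4,0],[0,0,0]],[[0,3,0],[0,0,0]],[[0,0,0],[0,0,0]]]' >/dev/null;python3 -m creep '[[[0,4,0],[0,0,0]],[[0,4,0],[0,0,0]],[[0,4,0],[0,0,0]],[[0,3,0],[0,0,0]],[[0,0,0],[0,0,0]]]' >/dev/null; python3 st.py; python3 - <<'E'
from h import *
from scipy.optimize import least_squares
for n in ["scene","top"]:
    f=grab_frame(n); cv2.imwrite(f'pics/{n}6.png',f["frame"]); np.savez(f'{n}6.npz',**f)
s=cv2.imread('pics/scene6.png'); cv2.imwrite('pics/s6.png',cv2.resize(s[170:320,170:350],None,fx=4,fy=4,interpolation=cv2.INTER_CUBIC))
E
```

```text
t20.12 p [378.2 116.2 283.9] yawY -82.03 tilt fix deg (wx,wy) 0.26 -0.02 F [-0.7 -1.   0.3] M [ 0.03 -0.02 -0.05] op 85.2 q6 1.44
```

View pics/s6.png

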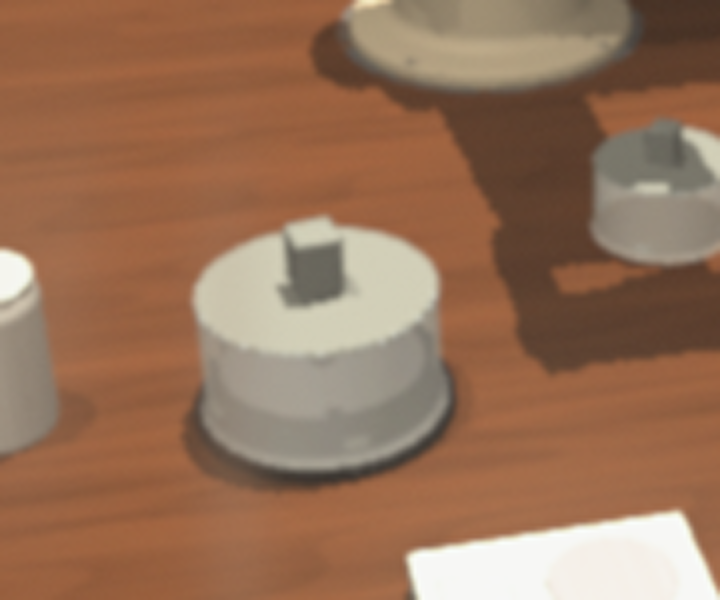

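View pics/top6.png

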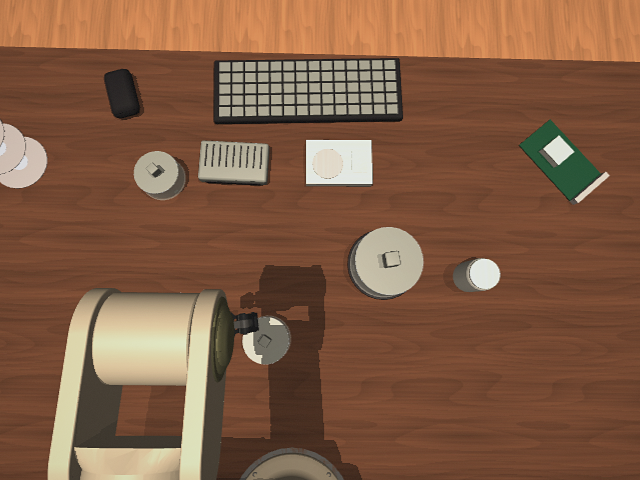

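```bash
python3 - <<'E'
from h import *
t=dict(np.load('top6.npz')); g=t["frame"].astype(int); m=(g[:,:,0]>140).astype(np.uint8)
w=np.zeros_like(m); w[215:310,335:435]=m[215:310,335:435]
c=max(cv2.findContours(w,cv2.RETR_EXTERNAL,cv2.CHAIN_APPROX_NONE)[0],key=cv2.contourArea)
for z in (.083,.091):
    P=np.array([onz(t,x,y,z)[:2] for x,y in cv2.convexHull(c)[:,0]])
    r=np.linalg.lstsq(np.c_[2*P,np.ones(len(P))],(P**2).sum(1),rcond=None)[0]; print(z,r[:2],np.sqrt(r[2]+r[:2]@r[:2]))
print(hand_in())
E
```

```text
0.083 [ 0.50364654 -0.1877394 ] 0.06822235279558442
0.091 [ 0.50279535 -0.18624433] 0.06760656924841234
the job is handed in; nothing more can be done
None
```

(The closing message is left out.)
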